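# Close the specimen pots and log the tray

### The arm

A 6-joint arm with a two-finger parallel gripper is mounted at the origin on the work surface. World frame = base frame: x ahead of the robot, y to its left, z up, the work surface at z = 0. Lengths are in m, angles in rad, forces in N, time in s.
With the tool pointing down it reaches from about 0.25 to 0.725 m from the base axis. Payload 4 kg.
Tool frame: the origin (TCP) lies at the very end of the fingers, on their centre line; the grasp point (between the pads) lies 19 mm behind it; z points along the fingers, y is the line along which they close (so a half turn about z gives the same grasp; the last joint's range is limited). The gripper opens to 85 mm and grips with 20 to 120 N. Pads are 22 mm wide; open, the fingers measure 114 mm over their backs; the gripper's body (76 mm by 85 mm) begins 54 mm behind the grasp point. The pads swing forward as they close: fully open they stand 13 mm farther back than shut.
Start: joints at [-1.285, 0.241, 0.005, 1.335, 0, 1.571], TCP at [0.141, -0.48, 0.231] pointing down, gripper open.
Joint ranges: [-2.72, 2.72], [-1.05, 1.87], [-1.09, 1.28], [-1.99, 2.15], [-1.42, 1.44], [-3.14, 3.14]. Speed limits (rad/s): [2.79, 2.79, 3.14, 3.14, 3.14, 3.14].

### API

Orientations are given as a unit quaternion [x, y, z, w].
In Python, from workcell import monitor, viewer, job gives the robot as it stands.
- The arm moves only by the tool arm_command, never from a script. Its argument "increments" is a list of rows, each an object of numbers: "dx", "dy", "dz": the shift along the tool's x, y, z in cm; "wx", "wy", "wz": the turn, a rotation vector about the tool's x, y, z in rad; "grip": the finger opening in cm, from 0 to 8.54. In form: [{"dx": .., "dy": .., "dz": .., "wx": .., "wy": .., "wz": .., "grip": ..}, ...]. A call has 1 to 10 rows; each row is the pose to reach, as a shift and turn from the pose commanded when the call began, along the tool's axes at that moment; what a row does not reach only later rows make up. A row lasts 1/10 s, in which the tool goes at most 50 mm and 8.59 degrees, less where a joint would pass 70% of its speed; a pose out of reach is approached as far as the arm can. A call with a gripper value outside its range is refused whole. The fingers move at their own pace and stop on an object; the grip force is fixed at half the most. Time passes only in rows, so rows that repeat a pose let the fingers close. It gives the time, the measured TCP pose, the force, the opening and the grip force at its end, in the units of the state.
- monitor.get_obs(): the state, without advancing time (a new reading comes with each control period).
- viewer.camera(name): name is "scene" or "top"; returns (picture, depth): 384x512x3 uint8, red, green, blue; 384x512 float32, m along the optical axis (not along the pixel's ray), 0 where there is no reading.
- viewer.get_calibration(name): a dict with "fovy" (degrees; the focal length in pixels is half the picture's height over the tangent of half this angle, whatever the lens; pixels are square), "cx", "cy" (the principal point, pixels), "dist_coeffs" ([k1, k2, p1, p2, k3] as OpenCV has them; the pictures are not rectified), "view" (4x4, takes a point from world to camera coordinates). Camera axes: x right, y up, looking along -z (the intrinsics and any distortion apply to the point x, -y, -z); pixel columns grow to the right and rows downward; lengths in m; the calibration is good to about 2 mm. A picture is of the moment at which its call begins. get_calibration takes no time and is no camera call.
- job.job_done(): hands the job in; it is judged then, once.
The state is a dict: "clock": time; "joint_pos": joint angles; "joint_vel": joint speeds; "tau": joint torques, N m; "eef_pos": TCP position; "tool_rot": TCP orientation; "ft_force": force on the tool from outside, world axes, zero at the start; "ft_torque": the same for the moment, N m; "grip_width": finger opening in m; "grasp_force": force on a finger pad.
Only numpy, scipy, OpenCV 4.12 (cv2) and the standard library are available. Lean on these libraries where they do the work, as an engineer would, in place of code of your own. Each camera call takes 0.05 s, during which the arm holds its last target. There are 200 camera calls.

### The job

Press the caps of all three specimen pots in the tray fully home, leaving the pots standing in their compartments. Then log the tray: take the label reader off its pad, hold it steady and upright, its window about 7 cm straight above the middle of the tray's barcode label for two seconds, and stand it back in the middle of its pad. Do not knock over or shift the dropper bottle in the tray, the beaker or the stack of dishes.

Things in the scene. Friction and masses are not known exactly. Their poses are not given: they have to be found in the camera images.
- tray: Fixed aluminium tray. Origin: underside, centre of its four-compartment part (180 x 180 mm, walls 30 mm high, 5 mm thick, floor 5 mm above the bench). Compartments, 82 mm square, centred at (+-42.5, +-42.5) mm in its frame: three hold pots, one the dropper bottle, in any order. On its -x side a flat flange, 74 mm deep and 12 mm high, carries the label.
- label (a point): Centre of the barcode label (50 x 80 mm white paper with black bars), lying flat face up on the tray's flange, 13 mm above the bench. Axes parallel to the tray's.
- reader: Loose label reader, 0.2 kg, 128 mm tall, standing on its window end, reading straight down with no trigger. Origin: centre of its underside (the window); z up. Grey head 64 (x) x 50 (y) mm, 34 high; neck 46 x 40 mm up to 48; black handle 40 (x) x 32 (y) mm from 48 to 128 mm. Grip it from above across the 32 mm (along its y), 100 mm above the origin.
- pad: Fixed square pad, 100 x 100 mm, 8 mm thick, on which the reader stands. Origin: centre of its underside, on the bench.
- dropper: Loose amber dropper bottle, 42 mm across, 110 mm tall, standing in one compartment of the tray. Not to be knocked or moved. Origin: centre of its underside.
- beaker: Loose glass beaker, 70 mm across, 90 mm tall, beside the work. Leave it alone. Origin: centre of its underside.
- dishes: Loose stack of dishes, 90 mm across, 44 mm high. Leave it alone. Origin: centre of its underside.
- pot_a: Loose white specimen pot, 58 mm across, standing in one compartment of the tray. Origin: centre of its underside. Its blue push-on cap (55 mm across) has its flat top 77 mm above the origin when fully home, up to 10 mm higher when not; a proud cap shows an orange neck below it. Some caps may start nearly or fully home.
- top_a (a point): Centre of the flat top of the cap of pot_a; moves with the cap.
- cap_a (a joint): How far the cap of pot_a has been pushed down: 0 = 10 mm proud, 0.010 m = fully home, against a hard stop. It slides under about 8 N of friction and stays where it is left; press it near its middle.
- pot_b: Loose white specimen pot, 58 mm across, standing in one compartment of the tray. Origin: centre of its underside. Its blue push-on cap (55 mm across) has its flat top 77 mm above the origin when fully home, up to 10 mm higher when not; a proud cap shows an orange neck below it. Some caps may start nearly or fully home.
- top_b (a point): Centre of the flat top of the cap of pot_b; moves with the cap.
- cap_b (a joint): How far the cap of pot_b has been pushed down: 0 = 10 mm proud, 0.010 m = fully home, against a hard stop. It slides under about 8 N of friction and stays where it is left; press it near its middle.
- pot_c: Loose white specimen pot, 58 mm across, standing in one compartment of the tray. Origin: centre of its underside. Its blue push-on cap (55 mm across) has its flat top 77 mm above the origin when fully home, up to 10 mm higher when not; a proud cap shows an orange neck below it. Some caps may start nearly or fully home.
- top_c (a point): Centre of the flat top of the cap of pot_c; moves with the cap.
- cap_c (a joint): How far the cap of pot_c has been pushed down: 0 = 10 mm proud, 0.010 m = fully home, against a hard stop. It slides under about 8 N of friction and stays where it is left; press it near its middle.
Things that resemble listed ones, but are neither listed nor needed, are in the scene too. What is shaped like the pot_c but green or pink is not meant.

How it is judged:
On the way, in this order (a step that is already met when the one before it is completed fails the run):
1. all three caps are fully home (within about 2 mm), the pots standing in their compartments (value of joint each of cap_a, cap_b, cap_c above 0.0078 m and angle between each of pot_a, pot_b, pot_c's own z axis and vertical below 0.15 rad and distance of each of pot_a, pot_b, pot_c from where it was at the start of the episode below 0.035 m), for 0.2 s.
2. the reader is held upright (within 0.2 rad) and still, its window 30 to 115 mm above the label's centre and within 22 mm of it sideways, for 1.5 s (x of label in the frame of reader between -0.022 and 0.022 m and y of label in the frame of reader between -0.022 and 0.022 m and z of label in the frame of reader between -0.115 and -0.03 m and angle between reader's own z axis and vertical below 0.2 rad and linear speed of reader below 0.03 m/s and angular speed of reader below 0.3 rad/s), for 1.5 s.
At the end, for the whole second after the job is handed in: All three caps are within 2.2 mm of fully home, the pots upright (within 0.15 rad) and within 35 mm of where they stood; the reader stands upright and still on its pad, released, its centre within 25 mm of the pad's; the dropper bottle is upright (all of step 1 and horizontal distance between reader and pad below 0.025 m and z of reader in the frame of pad below 0.012 m and angle between reader's own z axis and vertical below 0.1 rad and linear speed of reader below 0.02 m/s and angle between dropper's own z axis and vertical below 0.15 rad); the robot touches nothing.
It fails at once if a bystander (dropper bottle, beaker or dishes) is tipped by more than 0.35 rad or moved by more than 30 mm (angle between any of dropper, beaker, dishes's own z axis and vertical above 0.35 rad or distance of any of dropper, beaker, dishes from where it was at the start of the episode above 0.03 m).
It fails at once if a pot is tipped by more than 0.5 rad (angle between any of pot_a, pot_b, pot_c's own z axis and vertical above 0.5 rad).
It also fails if it takes over 69 s, if anything falls off the work surface, if the arm or the gripper's body presses on something with over 40 N, if the wrist force passes 120 N, or if a joint passes its speed limit or range.

## Working session

There is one attempt and no reset: what is moved stays moved. The work goes in short steps, Python scripts to look and compute and a tool call to move; the robot and the scene stay as the last step left them, time stands still between calls to the robot, and variables do not carry over. Pictures are saved under pics/ and viewed, at most 10 in all, crops included, and the job is handed in when it is done.

Besides the shell and the picture viewer there is one more tool, called after "Request:" as a command line: name --argument value ..., lists and objects as JSON in quotes. arm_command: Moves the arm, as the interface text tells. Its arguments: {"type":"object","properties":{"increments":{"type":"array","items":{"type":"object","properties":{"dx":{"type":"number"},"dy":{"type":"number"},"dz":{"type":"number"},"wx":{"type":"number"},"wy":{"type":"number"},"wz":{"type":"number"},"grip":{"type":"number"}}}}},"required":["increments"]}

```bash
mkdir -p pics
cat > h.py <<'E'
import numpy as np, cv2
from workcell import monitor, viewer, job
def cam(n):
    p,d=viewer.camera(n); return p,d,viewer.get_calibration(n)
def K(c,shape):
    f=shape[0]/2/np.tan(np.radians(c['fovy'])/2)
    return np.array([[f,0,c['cx']],[0,f,c['cy']],[0,0,1.]])
def ray(c,shape,uv):
    uv=np.array(uv,float).reshape(-1,1,2)
    n=cv2.undistortPoints(uv,K(c,shape),np.array(c['dist_coeffs'],float)).reshape(-1,2)
    V=np.array(c['view']); R=V[:3,:3]; o=-R.T@V[:3,3]
    d=np.c_[n[:,0],-n[:,1],-np.ones(len(n))]@R
    return o,d
def onplane(c,shape,uv,z):
    o,d=ray(c,shape,uv); return o+d*((z-o[2])/d[:,2])[:,None]
def cloud(c,depth):
    h,w=depth.shape; u,v=np.meshgrid(np.arange(w),np.arange(h))
    o,d=ray(c,depth.shape,np.c_[u.ravel(),v.ravel()])
    P=(o+d*depth.reshape(-1,1)).reshape(h,w,3); P[depth==0]=np.nan; return P
E
python3 - <<'E'
from h import *
for n in ['scene','top']:
    p,d,c=cam(n); np.savez(f'{n}0.npz',p=p,d=d)
    cv2.imwrite(f'pics/{n}0.png',cv2.resize(p[:,:,::-1],None,fx=1.5,fy=1.5)); print(n,c)
print(monitor.get_obs())
E
```

```text
scene {'fovy': 50.20605949776435, 'cx': 248.2756230875712, 'cy': 191.7168124671776, 'dist_coeffs': array([-0.09886945,  0.        ,  0.        ,  0.        ,  0.        ]), 'view': array([[ 0.6777834 ,  0.73520468, -0.00915116, -0.45412562],
       [-0.56256289,  0.52655894,  0.63738425,  0.26833361],
       [ 0.4734265 , -0.42686036,  0.77049178, -1.47475076],
       [ 0.        ,  0.        ,  0.        ,  1.        ]])}
top {'fovy': 53.13790000729093, 'cx': 252.60158502513946, 'cy': 192.82995709461287, 'dist_coeffs': array([-0.12672569,  0.        ,  0.        ,  0.        ,  0.        ]), 'view': array([[-0.02688128, -0.99960717,  0.00793086,  0.04408624],
       [ 0.99309291, -0.02579798,  0.11445935, -0.60378336],
       [-0.11420978,  0.01095289,  0.99339628, -1.20957641],
       [ 0.        ,  0.        ,  0.        ,  1.        ]])}
{'clock': 0.1, 'joint_pos': array([-1.28499257e+00,  2.41336569e-01,  3.87488448e-03,  1.33525709e+00,
        2.03834197e-05,  1.57080841e+00]), 'joint_vel': array([-0.00219151, -0.00191375,  0.0037161 ,  0.00022254,  0.00060711,
       -0.00144008]), 'tau': array([-4.30181999e-04, -3.73138332e+01,  2.53009576e+01,  1.08617826e-02,
        3.45886212e-05, -1.74856132e-05]), 'eef_pos': array([ 0.14080647, -0.47915845,  0.23050864]), 'tool_rot': array([ 9.89807294e-01,  1.42409957e-01, -1.26811535e-04, -9.52876223e-04]), 'ft_force': array([1.14209619, 0.33366511, 0.10212424]), 'ft_torque': array([ 0.03254044,  0.0058509 , -0.03551363]), 'grasp_force': 0.0, 'grip_width': 0.08540298578191644}
```

View pics/scene0.png

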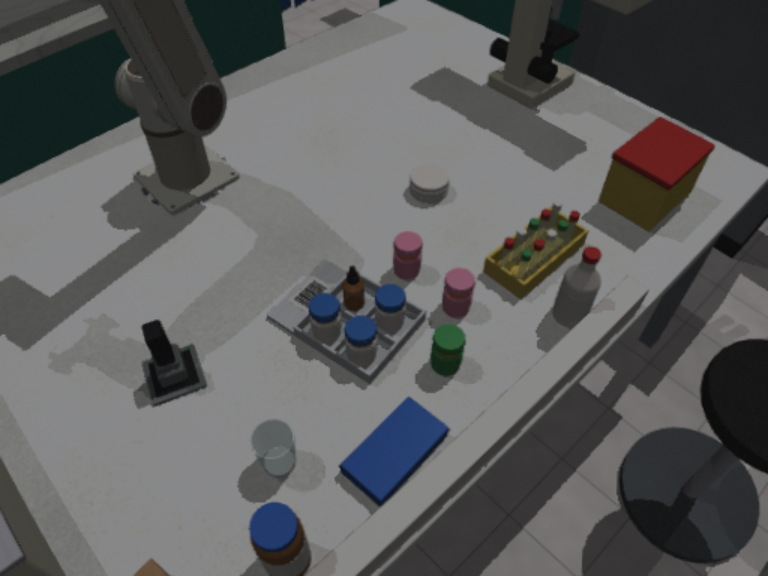

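View pics/top0.png

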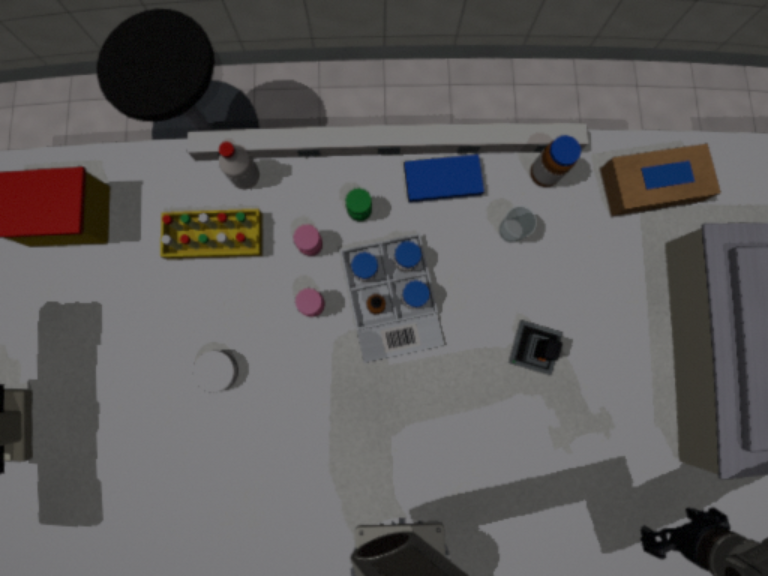

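Scene view (1.5x): the tray is at (350,320), with blue-capped pots at (324,308), (361,331) and (390,300), the dropper at (352,288) and the label at (310,293). The reader stands on its pad at (170,365).

Candidates in the top view (1.5x):
- **Pots:** blue caps in the tray at (365,265), (407,255) and (416,293).
- **Look-alikes, rejected:** green pot (358,204), pink pots (308,240) and (309,302), blue-capped brown bottle (562,152), and blue book (443,178).
- **Reader:** (543,347).

Next I measure these and check the choice in a crop.

```bash
cat > m.py <<'E'
from h import *
L={}
for n in ['scene','top']:
    z=np.load(n+'0.npz'); L[n]=(z['p'],z['d'],viewer.get_calibration(n))
def comps(m,amin):
    k,l,s,c=cv2.connectedComponentsWithStats(m.astype(np.uint8)); return [(c[i],s[i],l==i) for i in range(1,k) if s[i,4]>=amin]
for n,(p,d,c) in L.items():
    P=cloud(c,d); hsv=cv2.cvtColor(p,cv2.COLOR_RGB2HSV)
    blue=(hsv[...,0]>100)&(hsv[...,0]<125)&(hsv[...,1]>120)
    for ce,s,m in comps(blue,40):
        q=P[m]; zt=np.nanpercentile(q[:,2],80); t=m&(P[...,2]>zt-.004)
        print(n,'blue',ce.round(1),s[4],'ztop',zt.round(4),'top xy',np.nanmedian(P[t],0).round(4))
    # points of the tray/bench/reader by depth
    X,Y,Z=P[...,0],P[...,1],P[...,2]
    print(n,'bench z',np.nanmedian(Z[(X>.2)&(X<.6)&(abs(Y)<.4)]))
    dark=(hsv[...,2]<45)
    r=dark&(Z>.11)&(Z<.16)&(X>.2)&(X<.6)&(Y<0)&(Y>-.45)
    for ce,s,m in comps(r,15):
        q=P[m][:,:2]; print(n,'handle',ce.round(1),s[4],np.nanmedian(P[m],0).round(4),cv2.minAreaRect(np.float32(q[~np.isnan(q).any(1)])))
p,d,c=L['top']
a=cv2.resize(p[145:260,215:390,::-1],None,fx=4.5,fy=4.5,interpolation=cv2.INTER_CUBIC)
cv2.imwrite('pics/c_top.png',cv2.convertScaleAbs(a,alpha=1.5))
p,d,c=L['scene']
a=cv2.resize(p[165,:][None] if 0 else p[160:275,85:290,::-1],None,fx=3.9,fy=3.9,interpolation=cv2.INTER_CUBIC)
cv2.imwrite('pics/c_scene.png',cv2.convertScaleAbs(a,alpha=1.5))
E
python3 m.py
```

```text
scene blue [259.8 198.3] 298 ztop 0.0869 top xy [0.6547 0.0585 0.0857]
scene blue [215.6 204.7] 311 ztop 0.0916 top xy [ 0.5909 -0.0456  0.0905]
scene blue [240.  219.9] 334 ztop 0.0918 top xy [ 0.6739 -0.0321  0.0907]
scene blue [262.3 300. ] 2548 ztop 0.036 top xy [ 0.8587 -0.1271  0.0348]
scene blue [182. 351.] 811 ztop 0.1617 top xy [ 0.8717 -0.3601  0.1605]
scene bench z 0.0021663212348278504
scene handle [102.5 223.3] 222 [ 0.4766 -0.3144  0.1354] ((0.4675748348236084, -0.3122955560684204), (0.031865812838077545, 0.04020335152745247), 71.08596801757812)
top blue [376.5 100. ] 317 ztop 0.1612 top xy [ 0.8699 -0.3607  0.16  ]
top blue [295.6 118.2] 1335 ztop 0.0348 top xy [ 0.8536 -0.1223  0.0335]
top blue [444.8 116.2] 449 ztop 0.0835 top xy [ 0.8411 -0.6208  0.0822]
top blue [271.8 169.1] 239 ztop 0.0899 top xy [ 0.6723 -0.0312  0.0886]
top blue [242.7 176.6] 239 ztop 0.0844 top xy [0.6526 0.0575 0.0829]
top blue [277.1 195.5] 240 ztop 0.0896 top xy [ 0.5892 -0.0471  0.0882]
top bench z -0.0008071507196325545
top handle [367.2 232.8] 158 [ 0.4637 -0.3102  0.1338] ((0.4637273848056793, -0.31333523988723755), (0.031853772699832916, 0.03995644673705101), 70.75125122070312)
```

View pics/c_top.png

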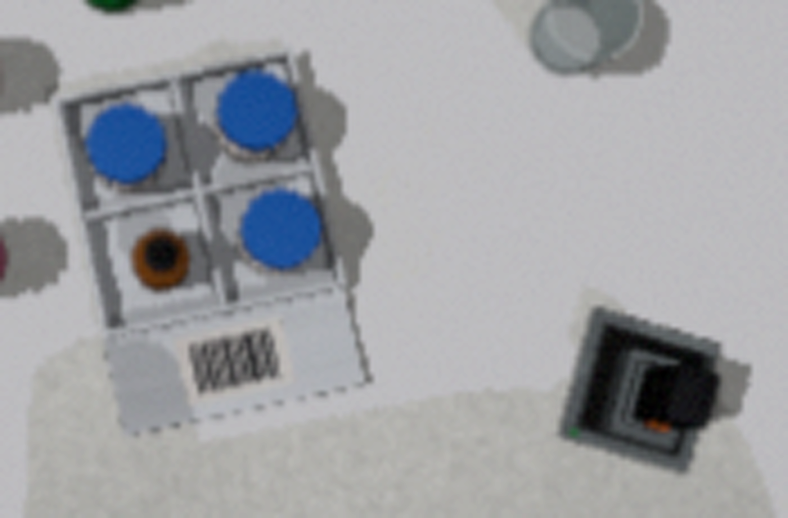

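View pics/c_scene.png

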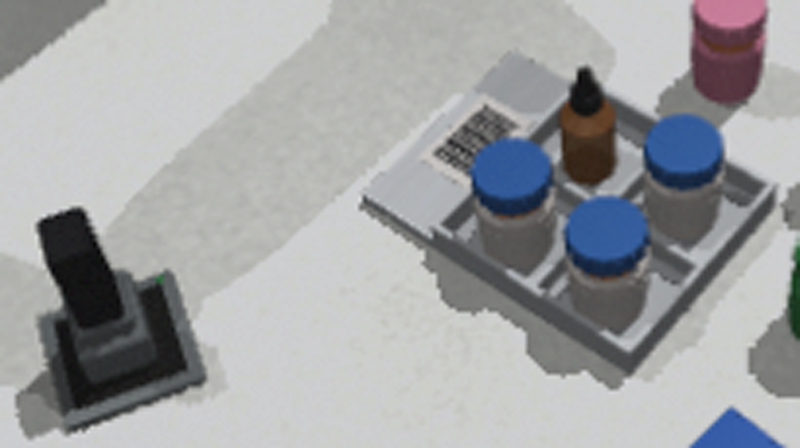

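The crops confirm the choice: three blue-capped pots in the tray at (127,143), (257,110) and (281,228), with the dropper at (161,258) and the barcode at (235,358) in the top crop. The pad and reader are at (645,390), and orange necks are faintly visible. Cap heights of 85–91 mm fit against 82 mm when home. Next: label, pad, bystanders, and the first move's numbers.

```bash
cat >> h.py <<'E'
from scipy.spatial.transform import Rotation as Ro
def inc(xyz,yaw=None):
    "increments (cm, rad) from now to tool-down pose, tool x at yaw (deg)"
    o=monitor.get_obs(); R=Ro.from_quat(o['tool_rot'])
    s=R.inv().apply(np.array(xyz)-o['eef_pos'])*100
    a=np.radians(yaw) if yaw is not None else np.arctan2(R.as_matrix()[1,0],R.as_matrix()[0,0])
    T=Ro.from_matrix(np.array([[np.cos(a),np.sin(a),0],[np.sin(a),-np.cos(a),0],[0,0,-1]]))
    print('eef',o['eef_pos'].round(4),'shift cm',s.round(2),'rot',(R.inv()*T).as_rotvec().round(3),'F',o['ft_force'].round(1),'t',round(o['clock'],2),'yaw',np.degrees(a).round(1))
E
cat > m2.py <<'E'
from h import *
for n in ['top','scene']:
    z=np.load(n+'0.npz'); p,d=z['p'],z['d']; c=viewer.get_calibration(n); P=cloud(c,d); sh=d.shape
    hsv=cv2.cvtColor(p,cv2.COLOR_RGB2HSV); X,Y,Z=np.moveaxis(P,2,0)
    g=cv2.cvtColor(p,cv2.COLOR_RGB2GRAY)
    # barcode: dark bars within the flange area
    lab=(Z>.005)&(Z<.022)&(X>.46)&(X<.57)&(Y>-.07)&(Y<.07)&(g<75)
    lab=cv2.morphologyEx(lab.astype(np.uint8),cv2.MORPH_CLOSE,np.ones((5,5)))
    k,l,s,ce=cv2.connectedComponentsWithStats(lab)
    i=1+np.argmax(s[1:,4]); uv=np.argwhere(l==i)[:,::-1]
    print(n,'barcode',ce[i],s[i,4],cv2.minAreaRect(np.float32(onplane(c,sh,uv,.013)[:,:2])))
    pd=(Z<.03)&(X>.39)&(X<.55)&(Y>-.40)&(Y<-.22)&(g<115)
    k,l,s,ce=cv2.connectedComponentsWithStats(pd.astype(np.uint8)); i=1+np.argmax(s[1:,4]); uv=np.argwhere(l==i)[:,::-1]
    print(n,'pad',ce[i],s[i],cv2.minAreaRect(np.float32(onplane(c,sh,uv,.008)[:,:2])))
    hd=(Z>.125)&(Z<.15)&(X>.39)&(X<.55)&(Y>-.40)&(Y<-.22)
    uv=np.argwhere(hd)[:,::-1]; print(n,'handle top',cv2.minAreaRect(np.float32(P[hd][:,:2])),np.nanmedian(Z[hd]))
    he=(Z>.036)&(Z<.048)&(X>.39)&(X<.55)&(Y>-.40)&(Y<-.22)
    print(n,'head top',cv2.minAreaRect(np.float32(P[he][:,:2])),he.sum())
inc([.6535,.058,.14]);inc([.466,-.313,.2],-19)
E
python3 m2.py
```

```text
top barcode [266.80446927 224.80446927] 179 ((0.5009591579437256, -0.015262443572282791), (0.0339413583278656, 0.05844612792134285), 9.678545951843262)
top pad [357.09960552 236.02465483] [ 336  212   47   45 1014] ((0.4627857208251953, -0.318901002407074), (0.15570315718650818, 0.14494648575782776), 89.58560180664062)
top handle top ((0.4637175500392914, -0.3133418560028076), (0.03183867037296295, 0.03995971009135246), 70.82257843017578) 0.13409533598117018
top head top ((0.4641568064689636, -0.3132857084274292), (0.05045175179839134, 0.06544206291437149), 74.11605834960938) 108
scene barcode [206.11409396 195.36241611] 149 ((0.4995182156562805, -0.012281160801649094), (0.03387552499771118, 0.05954200401902199), 12.055561065673828)
scene pad [113.59791864 253.25827815] [  89  226   50   47 1057] ((0.4557415246963501, -0.32266029715538025), (0.13028104603290558, 0.1355457305908203), 72.04039764404297)
scene handle top ((0.46562036871910095, -0.31211057305336), (0.03335763141512871, 0.041567206382751465), 71.52007293701172) 0.13611741313716919
scene head top ((0.4650890827178955, -0.3124208450317383), (0.04853798449039459, 0.06440111249685287), 72.04727172851562) 143
eef [ 0.1408 -0.4792  0.2305] shift cm [ 64.33 -37.07   9.12] rot [-0.002 -0.     0.   ] F [1.1 0.3 0.1] t 0.1 yaw 16.4
eef [ 0.1408 -0.4792  0.2305] shift cm [35.88 -6.77  3.06] rot [-0.002  0.001  0.617] F [1.1 0.3 0.1] t 0.1 yaw -19.0
```

Request:
arm_command --increments '[{"dx": 64.3, "dy": -37.1, "dz": 2, "wz": -1.46, "grip": 0}, {"dx": 64.3, "dy": -37.1, "dz": 2, "wz": -1.46, "grip": 0}, {"dx": 64.3, "dy": -37.1, "dz": 2, "wz": -1.46, "grip": 0}, {"dx": 64.3, "dy": -37.1, "dz": 2, "wz": -1.46, "grip": 0}, {"dx": 64.3, "dy": -37.1, "dz": 2, "wz": -1.46, "grip": 0}, {"dx": 64.3, "dy": -37.1, "dz": 2, "wz": -1.46, "grip": 0}, {"dx": 64.3, "dy": -37.1, "dz": 2, "wz": -1.46, "grip": 0}, {"dx": 64.3, "dy": -37.1, "dz": 2, "wz": -1.46, "grip": 0}, {"dx": 64.3, "dy": -37.1, "dz": 2, "wz": -1.46, "grip": 0}, {"dx": 64.3, "dy": -37.1, "dz": 2, "wz": -1.46, "grip": 0}]'

```text
validation failed for argument at $.in...
```

```bash
python3 -c "
from h import *
inc([.6535,.058,.11],100);print(monitor.get_obs()['joint_pos'])"
```

```text
eef [ 0.1408 -0.4792  0.2305] shift cm [ 64.33 -37.06  12.12] rot [-2.00e-03 -1.00e-03 -1.46e+00] F [1.1 0.3 0.1] t 0.1 yaw 100.0
[-1.28499257e+00  2.41336569e-01  3.87488448e-03  1.33525709e+00
  2.03834197e-05  1.57080841e+00]
```

Request:
arm_command --increments '[{"dx": 5, "dy": -3, "dz": 0, "wx": 0, "wy": 0, "wz": -0.14, "grip": 0}, {"dx": 10, "dy": -6, "dz": 0, "wx": 0, "wy": 0, "wz": -0.28, "grip": 0}]'

```text
clock: 0.3
eef_pos: [0.2086, -0.4057, 0.2305]
tool_rot: [0.96, 0.28, 0.0, -0.001]
ft_force: [0.8, 0.1, 0.0]
grip_width: 0.0587
grasp_force: 0.0
```

```bash
python3 -c "
from h import *
inc([.6535,.058,.21],100)"
```

```text
eef [ 0.2086 -0.4057  0.2305] shift cm [ 62.44 -15.18   2.09] rot [-1.000e-03 -1.000e-03 -1.178e+00] F [0.8 0.1 0. ] t 0.3 yaw 100.0
```

Request:
arm_command --increments '[{"dx": 62.4, "dy": -15.2, "dz": 2, "wx": 0, "wy": 0, "wz": -1.18, "grip": 0}, {"dx": 62.4, "dy": -15.2, "dz": 2, "wx": 0, "wy": 0, "wz": -1.18, "grip": 0}, {"dx": 62.4, "dy": -15.2, "dz": 2, "wx": 0, "wy": 0, "wz": -1.18, "grip": 0}, {"dx": 62.4, "dy": -15.2, "dz": 2, "wx": 0, "wy": 0, "wz": -1.18, "grip": 0}, {"dx": 62.4, "dy": -15.2, "dz": 2, "wx": 0, "wy": 0, "wz": -1.18, "grip": 0}, {"dx": 62.4, "dy": -15.2, "dz": 2, "wx": 0, "wy": 0, "wz": -1.18, "grip": 0}, {"dx": 62.4, "dy": -15.2, "dz": 2, "wx": 0, "wy": 0, "wz": -1.18, "grip": 0}, {"dx": 62.4, "dy": -15.2, "dz": 2, "wx": 0, "wy": 0, "wz": -1.18, "grip": 0}, {"dx": 62.4, "dy": -15.2, "dz": 2, "wx": 0, "wy": 0, "wz": -1.18, "grip": 0}, {"dx": 62.4, "dy": -15.2, "dz": 2, "wx": 0, "wy": 0, "wz": -1.18, "grip": 0}]'

```text
clock: 1.3
eef_pos: [0.5561, -0.0442, 0.2152]
tool_rot: [0.642, 0.766, -0.0, -0.0]
ft_force: [1.4, 0.1, 0.3]
grip_width: -0.0001
grasp_force: 0.0
```

```bash
python3 -c "
from h import *
inc([.6535,.058,.105],100)"
```

```text
eef [ 0.5561 -0.0442  0.2152] shift cm [ 8.36 11.39 11.01] rot [-0.001  0.     0.001] F [1.4 0.1 0.3] t 1.3 yaw 100.0
```

Request:
arm_command --increments '[{"dx": 8.4, "dy": 11.4, "dz": 0, "wx": 0, "wy": 0, "wz": 0, "grip": 0}, {"dx": 8.4, "dy": 11.4, "dz": 0, "wx": 0, "wy": 0, "wz": 0, "grip": 0}, {"dx": 8.4, "dy": 11.4, "dz": 0, "wx": 0, "wy": 0, "wz": 0, "grip": 0}, {"dx": 8.4, "dy": 11.4, "dz": 0, "wx": 0, "wy": 0, "wz": 0, "grip": 0}, {"dx": 8.4, "dy": 11.4, "dz": 4, "wx": 0, "wy": 0, "wz": 0, "grip": 0}, {"dx": 8.4, "dy": 11.4, "dz": 8, "wx": 0, "wy": 0, "wz": 0, "grip": 0}, {"dx": 8.4, "dy": 11.4, "dz": 11, "wx": 0, "wy": 0, "wz": 0, "grip": 0}, {"dx": 8.4, "dy": 11.4, "dz": 11, "wx": 0, "wy": 0, "wz": 0, "grip": 0}, {"dx": 8.4, "dy": 11.4, "dz": 11, "wx": 0, "wy": 0, "wz": 0, "grip": 0}]'

```text
clock: 2.2
eef_pos: [0.6522, 0.056, 0.1057]
tool_rot: [0.643, 0.766, -0.001, -0.001]
ft_force: [0.3, 0.7, 0.7]
grip_width: 0.0001
grasp_force: 0.0
```

```bash
python3 -c "
from h import *
inc([.6535,.058,.085],100)
p,d,c=cam('scene')
a=cv2.resize(p[110:260,150:330,::-1],None,fx=4,fy=4,interpolation=cv2.INTER_CUBIC)
cv2.imwrite('pics/press0.png',cv2.convertScaleAbs(a,alpha=1.5))"
```

```text
eef [0.6522 0.056  0.1057] shift cm [0.18 0.17 2.07] rot [-0.002 -0.    -0.   ] F [0.3 0.7 0.7] t 2.2 yaw 100.0
```

View pics/press0.png

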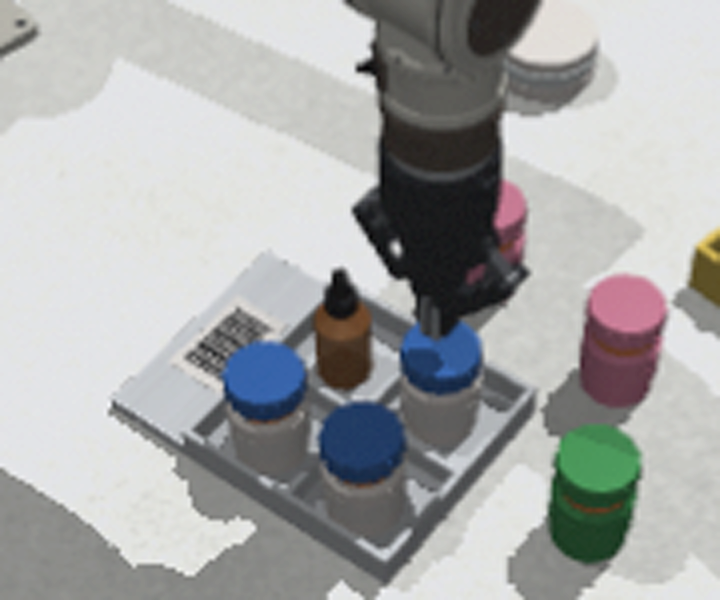

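The closed fingers at (435,325) hang over the middle of pot A's cap at (441,350), clear of the dropper at (343,335). I press down in small steps.

Request:
arm_command --increments '[{"dx": 0.2, "dy": 0.2, "dz": 1.3, "wx": 0, "wy": 0, "wz": 0, "grip": 0}, {"dx": 0.2, "dy": 0.2, "dz": 1.6, "wx": 0, "wy": 0, "wz": 0, "grip": 0}, {"dx": 0.2, "dy": 0.2, "dz": 1.8, "wx": 0, "wy": 0, "wz": 0, "grip": 0}, {"dx": 0.2, "dy": 0.2, "dz": 2.0, "wx": 0, "wy": 0, "wz": 0, "grip": 0}, {"dx": 0.2, "dy": 0.2, "dz": 2.1, "wx": 0, "wy": 0, "wz": 0, "grip": 0}, {"dx": 0.2, "dy": 0.2, "dz": 2.1, "wx": 0, "wy": 0, "wz": 0, "grip": 0}]'

```text
clock: 2.85
eef_pos: [0.6544, 0.0588, 0.0847]
tool_rot: [0.643, 0.766, -0.0, -0.0]
ft_force: [0.6, 0.0, -0.3]
grip_width: -0.0003
grasp_force: 0.0
```

Request:
arm_command --increments '[{"dx": 0, "dy": 0, "dz": 0.1, "wx": 0, "wy": 0, "wz": 0, "grip": 0}, {"dx": 0, "dy": 0, "dz": 0.15, "wx": 0, "wy": 0, "wz": 0, "grip": 0}, {"dx": 0, "dy": 0, "dz": 0.2, "wx": 0, "wy": 0, "wz": 0, "grip": 0}, {"dx": 0, "dy": 0, "dz": 0.2, "wx": 0, "wy": 0, "wz": 0, "grip": 0}]'

```text
clock: 3.25
eef_pos: [0.6548, 0.0589, 0.0842]
tool_rot: [0.643, 0.766, 0.001, 0.001]
ft_force: [-2.0, 0.4, 6.3]
grip_width: 0.0
grasp_force: 3.0
```

Request:
arm_command --increments '[{"dx": 0, "dy": 0, "dz": 0.05, "wx": 0, "wy": 0, "wz": 0, "grip": 0}, {"dx": 0, "dy": 0, "dz": 0.1, "wx": 0, "wy": 0, "wz": 0, "grip": 0}, {"dx": 0, "dy": 0, "dz": 0.15, "wx": 0, "wy": 0, "wz": 0, "grip": 0}, {"dx": 0, "dy": 0, "dz": 0.15, "wx": 0, "wy": 0, "wz": 0, "grip": 0}]'

```text
clock: 3.65
eef_pos: [0.6549, 0.0589, 0.0831]
tool_rot: [0.643, 0.766, 0.001, 0.001]
ft_force: [-2.4, -0.2, 6.5]
grip_width: 0.0004
grasp_force: 3.7
```

Request:
arm_command --increments '[{"dx": 0, "dy": 0, "dz": 0.05, "wx": 0, "wy": 0, "wz": 0, "grip": 0}, {"dx": 0, "dy": 0, "dz": 0.1, "wx": 0, "wy": 0, "wz": 0, "grip": 0}, {"dx": 0, "dy": 0, "dz": 0.15, "wx": 0, "wy": 0, "wz": 0, "grip": 0}, {"dx": 0, "dy": 0, "dz": 0.2, "wx": 0, "wy": 0, "wz": 0, "grip": 0}, {"dx": 0, "dy": 0, "dz": 0.2, "wx": 0, "wy": 0, "wz": 0, "grip": 0}]'

```text
clock: 4.15
eef_pos: [0.6552, 0.0589, 0.0821]
tool_rot: [0.643, 0.766, 0.001, 0.001]
ft_force: [-2.7, -0.5, 11.8]
grip_width: 0.0
grasp_force: 5.6
```

Request:
arm_command --increments '[{"dx": 0, "dy": 0, "dz": 0.05, "wx": 0, "wy": 0, "wz": 0, "grip": 0}, {"dx": 0, "dy": 0, "dz": 0.1, "wx": 0, "wy": 0, "wz": 0, "grip": 0}, {"dx": 0, "dy": 0, "dz": 0.15, "wx": 0, "wy": 0, "wz": 0, "grip": 0}, {"dx": 0, "dy": 0, "dz": 0.15, "wx": 0, "wy": 0, "wz": 0, "grip": 0}]'

```text
clock: 4.55
eef_pos: [0.6556, 0.0589, 0.0821]
tool_rot: [0.643, 0.766, 0.002, 0.002]
ft_force: [-5.3, -1.2, 16.3]
grip_width: 0.0
grasp_force: 8.3
```

Pot A is home: z has stopped at 82.1 mm and the force is rising. Next is pot C.

Request:
arm_command --increments '[{"dx": 0, "dy": 0, "dz": -1.5, "wx": 0, "wy": 0, "wz": 0, "grip": 0}, {"dx": 0, "dy": 0, "dz": -4, "wx": 0, "wy": 0, "wz": 0, "grip": 0}, {"dx": 0, "dy": 0, "dz": -4, "wx": 0, "wy": 0, "wz": 0, "grip": 0}]'

```text
clock: 4.85
eef_pos: [0.657, 0.0591, 0.1218]
tool_rot: [0.643, 0.766, 0.003, 0.003]
ft_force: [0.3, 0.2, 1.1]
grip_width: -0.0001
grasp_force: 0.0
```

```bash
python3 -c "
from h import *
inc([.673,-.0317,.105],100)"
```

```text
eef [0.657  0.0591 0.1218] shift cm [-9.21 -0.02  1.69] rot [0.007 0.001 0.   ] F [0.3 0.2 1.1] t 4.85 yaw 100.0
```

Request:
arm_command --increments '[{"dx": -4.5, "dy": 0, "dz": 0, "wx": 0, "wy": 0, "wz": 0, "grip": 0}, {"dx": -9.2, "dy": 0, "dz": 0, "wx": 0.005, "wy": 0, "wz": 0, "grip": 0}, {"dx": -9.2, "dy": 0, "dz": 0.8, "wx": 0.005, "wy": 0, "wz": 0, "grip": 0}, {"dx": -9.2, "dy": 0, "dz": 1.7, "wx": 0.005, "wy": 0, "wz": 0, "grip": 0}, {"dx": -9.2, "dy": 0, "dz": 1.7, "wx": 0.005, "wy": 0, "wz": 0, "grip": 0}]'

```text
clock: 5.35
eef_pos: [0.6687, -0.031, 0.0979]
tool_rot: [0.642, 0.766, -0.003, -0.004]
ft_force: [-0.3, -0.7, -0.8]
grip_width: 0.0003
grasp_force: 0.0
```

```bash
python3 -c "
from h import *
inc([.673,-.0317,.09],100)"
```

```text
eef [ 0.6687 -0.031   0.0979] shift cm [-0.14  0.42  0.79] rot [-0.01  -0.001  0.001] F [-0.3 -0.7 -0.8] t 5.35 yaw 100.0
```

Request:
arm_command --increments '[{"dx": -0.1, "dy": 0.4, "dz": 0.3, "wx": -0.005, "wy": 0, "wz": 0, "grip": 0}, {"dx": -0.1, "dy": 0.4, "dz": 0.6, "wx": -0.005, "wy": 0, "wz": 0, "grip": 0}, {"dx": -0.1, "dy": 0.4, "dz": 0.8, "wx": -0.005, "wy": 0, "wz": 0, "grip": 0}, {"dx": -0.1, "dy": 0.4, "dz": 1.0, "wx": -0.005, "wy": 0, "wz": 0, "grip": 0}, {"dx": -0.1, "dy": 0.4, "dz": 1.15, "wx": -0.005, "wy": 0, "wz": 0, "grip": 0}, {"dx": -0.1, "dy": 0.4, "dz": 1.3, "wx": -0.005, "wy": 0, "wz": 0, "grip": 0}, {"dx": -0.1, "dy": 0.4, "dz": 1.4, "wx": -0.005, "wy": 0, "wz": 0, "grip": 0}, {"dx": -0.1, "dy": 0.4, "dz": 1.4, "wx": -0.005, "wy": 0, "wz": 0, "grip": 0}]'

```text
clock: 6.15
eef_pos: [0.675, -0.0318, 0.0887]
tool_rot: [0.643, 0.766, 0.001, 0.001]
ft_force: [-1.7, 0.9, 6.3]
grip_width: 0.0003
grasp_force: 3.2
```

Request:
arm_command --increments '[{"dx": 0, "dy": 0, "dz": 0.1, "wx": 0, "wy": 0, "wz": 0, "grip": 0}, {"dx": 0, "dy": 0, "dz": 0.2, "wx": 0, "wy": 0, "wz": 0, "grip": 0}, {"dx": 0, "dy": 0, "dz": 0.3, "wx": 0, "wy": 0, "wz": 0, "grip": 0}, {"dx": 0, "dy": 0, "dz": 0.4, "wx": 0, "wy": 0, "wz": 0, "grip": 0}, {"dx": 0, "dy": 0, "dz": 0.5, "wx": 0, "wy": 0, "wz": 0, "grip": 0}, {"dx": 0, "dy": 0, "dz": 0.6, "wx": 0, "wy": 0, "wz": 0, "grip": 0}, {"dx": 0, "dy": 0, "dz": 0.6, "wx": 0, "wy": 0, "wz": 0, "grip": 0}]'

```text
clock: 6.85
eef_pos: [0.675, -0.0317, 0.0829]
tool_rot: [0.643, 0.766, 0.001, 0.001]
ft_force: [-2.7, 0.9, 7.0]
grip_width: 0.0003
grasp_force: 3.5
```

Request:
arm_command --increments '[{"dx": 0, "dy": 0, "dz": 0.1, "wx": 0, "wy": 0, "wz": 0, "grip": 0}, {"dx": 0, "dy": 0, "dz": 0.2, "wx": 0, "wy": 0, "wz": 0, "grip": 0}, {"dx": 0, "dy": 0, "dz": 0.3, "wx": 0, "wy": 0, "wz": 0, "grip": 0}, {"dx": 0, "dy": 0, "dz": 0.4, "wx": 0, "wy": 0, "wz": 0, "grip": 0}, {"dx": 0, "dy": 0, "dz": 0.4, "wx": 0, "wy": 0, "wz": 0, "grip": 0}]'

```text
clock: 7.35
eef_pos: [0.676, -0.0318, 0.0822]
tool_rot: [0.643, 0.766, 0.002, 0.002]
ft_force: [-6.0, 0.2, 18.1]
grip_width: -0.0001
grasp_force: 9.2
```

Pot C is home. Next is pot B.

Request:
arm_command --increments '[{"dx": 0, "dy": 0, "dz": -1.5, "wx": 0, "wy": 0, "wz": 0, "grip": 0}, {"dx": 0, "dy": 0, "dz": -4, "wx": 0, "wy": 0, "wz": 0, "grip": 0}, {"dx": 0, "dy": 0, "dz": -4, "wx": 0, "wy": 0, "wz": 0, "grip": 0}]'

```text
clock: 7.65
eef_pos: [0.6771, -0.0322, 0.1212]
tool_rot: [0.643, 0.766, 0.002, 0.003]
ft_force: [-0.1, -0.4, 0.0]
grip_width: -0.0001
grasp_force: 0.0
```

```bash
python3 -c "
from h import *
inc([.590,-.0463,.105],100)"
```

```text
eef [ 0.6771 -0.0322  0.1212] shift cm [ 0.13 -8.84  1.55] rot [0.008 0.002 0.   ] F [-0.1 -0.4  0. ] t 7.65 yaw 100.0
```

Request:
arm_command --increments '[{"dx": 0.1, "dy": -4, "dz": 0, "wx": 0.004, "wy": 0, "wz": 0, "grip": 0}, {"dx": 0.1, "dy": -8.5, "dz": 0, "wx": 0.004, "wy": 0, "wz": 0, "grip": 0}, {"dx": 0.1, "dy": -8.5, "dz": 0.4, "wx": 0.004, "wy": 0, "wz": 0, "grip": 0}, {"dx": 0.1, "dy": -8.5, "dz": 0.8, "wx": 0.004, "wy": 0, "wz": 0, "grip": 0}, {"dx": 0.1, "dy": -8.5, "dz": 1.0, "wx": 0.004, "wy": 0, "wz": 0, "grip": 0}, {"dx": 0.1, "dy": -8.5, "dz": 1.0, "wx": 0.004, "wy": 0, "wz": 0, "grip": 0}]'

```text
clock: 8.25
eef_pos: [0.5923, -0.0458, 0.1067]
tool_rot: [0.642, 0.766, -0.001, -0.001]
ft_force: [-0.3, -0.4, -0.2]
grip_width: -0.0002
grasp_force: 0.0
```

```bash
python3 -c "
from h import *
inc([.590,-.0463,.09],100)"
```

```text
eef [ 0.5923 -0.0458  0.1067] shift cm [-0.01 -0.23  1.67] rot [-0.002  0.     0.001] F [-0.3 -0.4 -0.2] t 8.25 yaw 100.0
```

Request:
arm_command --increments '[{"dx": 0, "dy": -0.2, "dz": 0.6, "wx": 0, "wy": 0, "wz": 0, "grip": 0}, {"dx": 0, "dy": -0.2, "dz": 1.2, "wx": 0, "wy": 0, "wz": 0, "grip": 0}, {"dx": 0, "dy": -0.2, "dz": 1.5, "wx": 0, "wy": 0, "wz": 0, "grip": 0}, {"dx": 0, "dy": -0.2, "dz": 1.7, "wx": 0, "wy": 0, "wz": 0, "grip": 0}, {"dx": 0, "dy": -0.2, "dz": 1.85, "wx": 0, "wy": 0, "wz": 0, "grip": 0}, {"dx": 0, "dy": -0.2, "dz": 2.0, "wx": 0, "wy": 0, "wz": 0, "grip": 0}, {"dx": 0, "dy": -0.2, "dz": 2.1, "wx": 0, "wy": 0, "wz": 0, "grip": 0}, {"dx": 0, "dy": -0.2, "dz": 2.2, "wx": 0, "wy": 0, "wz": 0, "grip": 0}, {"dx": 0, "dy": -0.2, "dz": 2.3, "wx": 0, "wy": 0, "wz": 0, "grip": 0}, {"dx": 0, "dy": -0.2, "dz": 2.3, "wx": 0, "wy": 0, "wz": 0, "grip": 0}]'

```text
clock: 9.25
eef_pos: [0.5888, -0.0462, 0.0852]
tool_rot: [0.643, 0.766, -0.001, -0.001]
ft_force: [-2.5, 0.4, 6.3]
grip_width: -0.0002
grasp_force: 3.4
```

Request:
arm_command --increments '[{"dx": 0, "dy": 0, "dz": 0.1, "wx": 0, "wy": 0, "wz": 0, "grip": 0}, {"dx": 0, "dy": 0, "dz": 0.2, "wx": 0, "wy": 0, "wz": 0, "grip": 0}, {"dx": 0, "dy": 0, "dz": 0.3, "wx": 0, "wy": 0, "wz": 0, "grip": 0}, {"dx": 0, "dy": 0, "dz": 0.4, "wx": 0, "wy": 0, "wz": 0, "grip": 0}, {"dx": 0, "dy": 0, "dz": 0.5, "wx": 0, "wy": 0, "wz": 0, "grip": 0}, {"dx": 0, "dy": 0, "dz": 0.5, "wx": 0, "wy": 0, "wz": 0, "grip": 0}]'

```text
clock: 9.85
eef_pos: [0.5893, -0.0462, 0.0822]
tool_rot: [0.643, 0.766, -0.001, -0.0]
ft_force: [-5.9, 1.7, 15.5]
grip_width: -0.0001
grasp_force: 7.9
```

Pot B is home. I lift clear and open the gripper.

Request:
arm_command --increments '[{"dx": 0, "dy": 0, "dz": -2, "wx": 0, "wy": 0, "wz": 0, "grip": 0}, {"dx": 0, "dy": 0, "dz": -6, "wx": 0, "wy": 0, "wz": 0, "grip": 0}, {"dx": 0, "dy": 0, "dz": -11, "wx": 0, "wy": 0, "wz": 0, "grip": 0}, {"dx": 0, "dy": 0, "dz": -14, "wx": 0, "wy": 0, "wz": 0, "grip": 8}, {"dx": 0, "dy": 0, "dz": -14, "wx": 0, "wy": 0, "wz": 0, "grip": 8}]'

```text
clock: 10.35
eef_pos: [0.5924, -0.0464, 0.2251]
tool_rot: [0.643, 0.766, 0.002, 0.004]
ft_force: [0.6, -0.1, 0.3]
grip_width: 0.0283
grasp_force: 0.0
```

Run:
```python
from h import *
inc([.465,-.3128,.2],161)
for n in ['top','scene']:
    p,d,c=cam(n); P=cloud(c,d); X,Y,Z=np.moveaxis(P,2,0); g=cv2.cvtColor(p,cv2.COLOR_RGB2GRAY)
    hsv=cv2.cvtColor(p,cv2.COLOR_RGB2HSV)
    b=(hsv[...,0]>100)&(hsv[...,0]<125)&(hsv[...,1]>120)&(X<.72)&(X>.55)
    k,l,s,ce=cv2.connectedComponentsWithStats(b.astype(np.uint8))
    for i in range(1,k):
        if s[i,4]>60: print(n,'cap z',np.nanpercentile(Z[l==i],80).round(4),ce[i].round(0))
    off=np.nanmedian(Z[(X>.35)&(X<.6)&(Y>-.2)&(Y<-.1)]); 
    m=(Z-off>.005)&(Z-off<.012)&(X>.37)&(X<.56)&(Y>-.42)&(Y<-.21)&(g<130)
    q=np.float32(P[m][:,:2]); print(n,off,'pad',m.sum(),cv2.minAreaRect(q))
    R=np.array([[np.cos(a),np.sin(a)] for a in np.radians([-19,71])])
    t=q@R.T; lo,hi=np.percentile(t,[1,99],axis=0); print(' ext',(hi-lo).round(4),'ctr',((lo+hi)/2@R).round(4))
```

```text
eef [ 0.5924 -0.0464  0.2251] shift cm [-24.01 -17.2    2.45] rot [ 0.005  0.007 -1.064] F [ 0.6 -0.1  0.3] t 10.35 yaw 161.0
top cap z 0.0837 [268. 170.]
top cap z 0.0825 [243. 177.]
top nan pad 0 ((0.0, 0.0), (0.0, 0.0), 0.0)
  return np.nanmean(a, axis, out=out, keepdims=keepdims)
Traceback (most recent call last):
IndexError: index -1 is out of bounds for axis 0 with size 0
```

Run:
```python
from h import *
for n in ['top','scene']:
    z=np.load(n+'0.npz'); p,d=z['p'],z['d']; c=viewer.get_calibration(n)
    P=cloud(c,d); X,Y,Z=np.moveaxis(P,2,0); g=cv2.cvtColor(p,cv2.COLOR_RGB2GRAY)
    reg=(X>.35)&(X<.6)&(Y>-.2)&(Y<-.1); off=np.nanmedian(Z[reg])
    r2=(X>.37)&(X<.56)&(Y>-.42)&(Y<-.21); m=(Z-off>.005)&(Z-off<.013)&r2
    m=cv2.morphologyEx(m.astype(np.uint8),cv2.MORPH_OPEN,np.ones((2,2)))>0
    k,l,s,ce=cv2.connectedComponentsWithStats(m.astype(np.uint8)); i=1+np.argmax(s[1:,4]); m=l==i
    q=np.float32(P[m][:,:2]); print(n,off,'pad',m.sum(),cv2.minAreaRect(q))
    R=np.array([[np.cos(a),np.sin(a)] for a in np.radians([-19,71])])
    t=q@R.T; lo,hi=np.percentile(t,[1,99],axis=0); print(' ext',(hi-lo).round(4),'ctr',((lo+hi)/2@R).round(4))
```

```text
top -0.0010298010648996936 pad 319 ((0.46417778730392456, -0.3162406384944916), (0.09855686128139496, 0.09513287246227264), 69.98313903808594)
 ext [nan nan] ctr [nan nan]
scene 0.001285398708347485 pad 644 ((0.47325196862220764, -0.3121300935745239), (0.09996400028467178, 0.09944183379411697), 70.95320129394531)
 ext [nan nan] ctr [nan nan]
```

Request:
arm_command --increments '[{"dx": -24, "dy": -17.2, "dz": 0, "wx": 0.005, "wy": 0.007, "wz": -1.064, "grip": 8.5}, {"dx": -24, "dy": -17.2, "dz": 0, "wx": 0.005, "wy": 0.007, "wz": -1.064, "grip": 8.5}, {"dx": -24, "dy": -17.2, "dz": 0, "wx": 0.005, "wy": 0.007, "wz": -1.064, "grip": 8.5}, {"dx": -24, "dy": -17.2, "dz": 0, "wx": 0.005, "wy": 0.007, "wz": -1.064, "grip": 8.5}, {"dx": -24, "dy": -17.2, "dz": 0, "wx": 0.005, "wy": 0.007, "wz": -1.064, "grip": 8.5}, {"dx": -24, "dy": -17.2, "dz": 0, "wx": 0.005, "wy": 0.007, "wz": -1.064, "grip": 8.5}, {"dx": -24, "dy": -17.2, "dz": 0, "wx": 0.005, "wy": 0.007, "wz": -1.064, "grip": 8.5}, {"dx": -24, "dy": -17.2, "dz": 0, "wx": 0.005, "wy": 0.007, "wz": -1.064, "grip": 8.5}, {"dx": -24, "dy": -17.2, "dz": 0, "wx": 0.005, "wy": 0.007, "wz": -1.064, "grip": 8.5}, {"dx": -24, "dy": -17.2, "dz": 0, "wx": 0.005, "wy": 0.007, "wz": -1.064, "grip": 8.5}]'

```text
clock: 11.4
eef_pos: [0.4611, -0.312, 0.2182]
tool_rot: [0.166, 0.986, 0.0, -0.007]
ft_force: [0.1, 0.3, -0.0]
grip_width: 0.085
grasp_force: 0.0
```

Run:
```python
from h import *
inc([.465,-.3128,.155],161)
p,d,c=cam('scene')
P=cloud(c,d);X,Y,Z=np.moveaxis(P,2,0); hsv=cv2.cvtColor(p,cv2.COLOR_RGB2HSV)
b=(hsv[...,0]>100)&(hsv[...,0]<125)&(hsv[...,1]>120)&(X<.72)&(X>.55)
k,l,s,ce=cv2.connectedComponentsWithStats(b.astype(np.uint8))
for i in range(1,k):
    if s[i,4]>60: print('cap z',np.nanpercentile(Z[l==i],80).round(4),ce[i].round(0))
a=cv2.resize(p[110:280,60:290,::-1],None,fx=3.4,fy=3.4,interpolation=cv2.INTER_CUBIC)
cv2.imwrite('pics/g0.png',cv2.convertScaleAbs(a,alpha=1.5))
```

```text
eef [ 0.4611 -0.312   0.2182] shift cm [-0.49  0.06  6.31] rot [-0.002 -0.014 -0.002] F [ 0.1  0.3 -0. ] t 11.4 yaw 161.0
cap z 0.0845 [260. 199.]
cap z 0.0846 [216. 206.]
cap z 0.0841 [240. 222.]
```

View pics/g0.png

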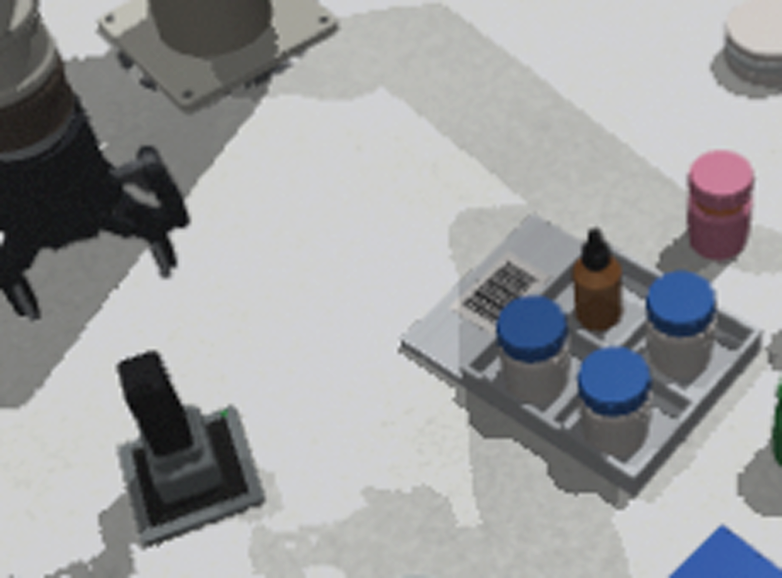

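All three caps sit level at 84.1–84.6 mm, which is 82 mm once the camera's +2 mm bias is removed, and no orange shows. The gripper is at (90,220), above the reader handle at (155,400). I descend on it.

Request:
arm_command --increments '[{"dx": -0.4, "dy": 0.1, "dz": 3, "wx": 0, "wy": -0.01, "wz": 0, "grip": 8.5}, {"dx": -0.4, "dy": 0.1, "dz": 5, "wx": 0, "wy": -0.01, "wz": 0, "grip": 8.5}, {"dx": -0.4, "dy": 0.1, "dz": 6, "wx": 0, "wy": -0.01, "wz": 0, "grip": 8.5}, {"dx": -0.4, "dy": 0.1, "dz": 6.5, "wx": 0, "wy": -0.01, "wz": 0, "grip": 8.5}, {"dx": -0.4, "dy": 0.1, "dz": 6.5, "wx": 0, "wy": -0.01, "wz": 0, "grip": 8.5}]'

```text
clock: 11.95
eef_pos: [0.4649, -0.3123, 0.1541]
tool_rot: [0.165, 0.986, -0.001, -0.001]
ft_force: [-0.2, -0.0, 0.4]
grip_width: 0.0848
grasp_force: 0.0
```

```bash
python3 -c "
from h import *
inc([.465,-.3128,.088],161)"
```

```text
eef [ 0.4649 -0.3123  0.1541] shift cm [-0.04 -0.03  6.61] rot [-0.003 -0.002  0.   ] F [-0.2 -0.   0.4] t 11.95 yaw 161.0
```

Request:
arm_command --increments '[{"dx": 0, "dy": 0, "dz": 2.5, "wx": 0, "wy": 0, "wz": 0, "grip": 8.5}, {"dx": 0, "dy": 0, "dz": 5, "wx": 0, "wy": 0, "wz": 0, "grip": 8.5}, {"dx": 0, "dy": 0, "dz": 6.5, "wx": 0, "wy": 0, "wz": 0, "grip": 8.5}, {"dx": 0, "dy": 0, "dz": 6.5, "wx": 0, "wy": 0, "wz": 0, "grip": 8.5}, {"dx": 0, "dy": 0, "dz": 6.5, "wx": 0, "wy": 0, "wz": 0, "grip": 2}, {"dx": 0, "dy": 0, "dz": 6.5, "wx": 0, "wy": 0, "wz": 0, "grip": 2}, {"dx": 0, "dy": 0, "dz": 6.5, "wx": 0, "wy": 0, "wz": 0, "grip": 2}, {"dx": 0, "dy": 0, "dz": 6.5, "wx": 0, "wy": 0, "wz": 0, "grip": 2}, {"dx": 0, "dy": 0, "dz": 6.5, "wx": 0, "wy": 0, "wz": 0, "grip": 2}, {"dx": 0, "dy": 0, "dz": 6.5, "wx": 0, "wy": 0, "wz": 0, "grip": 2}]'

```text
clock: 12.95
eef_pos: [0.4657, -0.3135, 0.0908]
tool_rot: [0.165, 0.986, -0.002, 0.0]
ft_force: [0.3, 0.1, 6.3]
grip_width: 0.0317
grasp_force: 60.3
```

Request:
arm_command --increments '[{"dx": 0, "dy": 0, "dz": -1, "wx": 0, "wy": 0, "wz": 0, "grip": 2}, {"dx": 0, "dy": 0, "dz": -3, "wx": 0, "wy": 0, "wz": 0, "grip": 2}, {"dx": 0, "dy": 0, "dz": -6, "wx": 0, "wy": 0, "wz": 0, "grip": 2}, {"dx": 0, "dy": 0, "dz": -9, "wx": 0, "wy": 0, "wz": 0, "grip": 2}, {"dx": 0, "dy": 0, "dz": -10, "wx": 0, "wy": 0, "wz": 0, "grip": 2}, {"dx": 0, "dy": 0, "dz": -10, "wx": 0, "wy": 0, "wz": 0, "grip": 2}]'

```text
clock: 13.55
eef_pos: [0.4657, -0.3131, 0.1908]
tool_rot: [0.165, 0.986, -0.002, 0.0]
ft_force: [0.2, 1.0, -1.7]
grip_width: 0.0314
grasp_force: 59.7
```

```bash
python3 -c "
from h import *
inc([.500,-.0138,.166],161); o=monitor.get_obs(); print(o['grip_width'],o['grasp_force'])"
```

```text
eef [ 0.4657 -0.3131  0.1908] shift cm [ 6.51 29.43  2.37] rot [-0.004  0.001 -0.   ] F [ 0.2  1.  -1.7] t 13.55 yaw 161.0
0.03140633651291243 59.743056893348694
```

Held: −1.7 N matches 0.2 kg. I move it over the label.

Request:
arm_command --increments '[{"dx": 0.6, "dy": 2.5, "dz": 0, "wx": 0, "wy": 0, "wz": 0, "grip": 2}, {"dx": 1.4, "dy": 6.5, "dz": 0, "wx": 0, "wy": 0, "wz": 0, "grip": 2}, {"dx": 2.3, "dy": 10.5, "dz": 0, "wx": 0, "wy": 0, "wz": 0, "grip": 2}, {"dx": 3.2, "dy": 14.5, "dz": 0, "wx": 0, "wy": 0, "wz": 0, "grip": 2}, {"dx": 4.1, "dy": 18.5, "dz": 0, "wx": 0, "wy": 0, "wz": 0, "grip": 2}, {"dx": 5.0, "dy": 22.5, "dz": 0, "wx": 0, "wy": 0, "wz": 0, "grip": 2}, {"dx": 5.8, "dy": 26, "dz": 0.5, "wx": 0, "wy": 0, "wz": 0, "grip": 2}, {"dx": 6.3, "dy": 28.5, "dz": 1.2, "wx": 0, "wy": 0, "wz": 0, "grip": 2}, {"dx": 6.5, "dy": 29.4, "dz": 2, "wx": 0, "wy": 0, "wz": 0, "grip": 2}, {"dx": 6.5, "dy": 29.4, "dz": 2.4, "wx": 0, "wy": 0, "wz": 0, "grip": 2}]'

```text
clock: 14.55
eef_pos: [0.4977, -0.0126, 0.1622]
tool_rot: [0.164, 0.986, -0.002, -0.003]
ft_force: [-0.7, 0.2, -2.7]
grip_width: 0.0314
grasp_force: 60.0
```

Request:
arm_command --increments '[{"dx": 0, "dy": 0, "dz": 0, "wx": 0, "wy": 0, "wz": 0, "grip": 2}, {"dx": 0, "dy": 0, "dz": 0, "wx": 0, "wy": 0, "wz": 0, "grip": 2}, {"dx": 0, "dy": 0, "dz": 0, "wx": 0, "wy": 0, "wz": 0, "grip": 2}]'

```text
clock: 14.85
eef_pos: [0.4993, -0.0147, 0.1649]
tool_rot: [0.166, 0.986, -0.001, -0.001]
ft_force: [0.2, -0.0, -1.5]
grip_width: 0.0313
grasp_force: 60.0
```

Run:
```python
from h import *
inc([.500,-.0138,.166],161)
p,d,c=cam('scene')
a=cv2.resize(p[110:260,110:310,::-1],None,fx=3.9,fy=3.9,interpolation=cv2.INTER_CUBIC)
cv2.imwrite('pics/l0.png',cv2.convertScaleAbs(a,alpha=1.6))
```

```text
eef [ 0.4993 -0.0147  0.1649] shift cm [-0.03  0.11 -0.11] rot [-0.003 -0.001 -0.002] F [ 0.2 -0.  -1.5] t 14.85 yaw 161.0
```

View pics/l0.png

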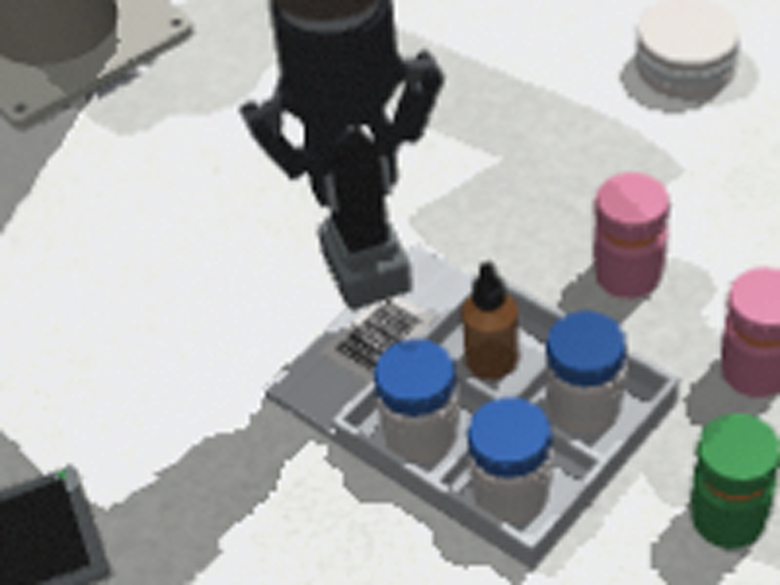

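The reader hangs upright over the label: head at (365,270), barcode at (380,333), nothing touching. I hold for 2.5 s.

Request:
arm_command --increments '[{"dx": 0, "dy": 0, "dz": 0, "wx": 0, "wy": 0, "wz": 0, "grip": 2}, {"dx": 0, "dy": 0, "dz": 0, "wx": 0, "wy": 0, "wz": 0, "grip": 2}, {"dx": 0, "dy": 0, "dz": 0, "wx": 0, "wy": 0, "wz": 0, "grip": 2}, {"dx": 0, "dy": 0, "dz": 0, "wx": 0, "wy": 0, "wz": 0, "grip": 2}, {"dx": 0, "dy": 0, "dz": 0, "wx": 0, "wy": 0, "wz": 0, "grip": 2}, {"dx": 0, "dy": 0, "dz": 0, "wx": 0, "wy": 0, "wz": 0, "grip": 2}, {"dx": 0, "dy": 0, "dz": 0, "wx": 0, "wy": 0, "wz": 0, "grip": 2}, {"dx": 0, "dy": 0, "dz": 0, "wx": 0, "wy": 0, "wz": 0, "grip": 2}, {"dx": 0, "dy": 0, "dz": 0, "wx": 0, "wy": 0, "wz": 0, "grip": 2}, {"dx": 0, "dy": 0, "dz": 0, "wx": 0, "wy": 0, "wz": 0, "grip": 2}]'

```text
clock: 15.9
eef_pos: [0.4992, -0.0135, 0.1647]
tool_rot: [0.165, 0.986, -0.001, -0.001]
ft_force: [-0.5, 0.5, -1.6]
grip_width: 0.0317
grasp_force: 60.0
```

Request:
arm_command --increments '[{"dx": 0, "dy": 0, "dz": 0, "wx": 0, "wy": 0, "wz": 0, "grip": 2}, {"dx": 0, "dy": 0, "dz": 0, "wx": 0, "wy": 0, "wz": 0, "grip": 2}, {"dx": 0, "dy": 0, "dz": 0, "wx": 0, "wy": 0, "wz": 0, "grip": 2}, {"dx": 0, "dy": 0, "dz": 0, "wx": 0, "wy": 0, "wz": 0, "grip": 2}, {"dx": 0, "dy": 0, "dz": 0, "wx": 0, "wy": 0, "wz": 0, "grip": 2}, {"dx": 0, "dy": 0, "dz": 0, "wx": 0, "wy": 0, "wz": 0, "grip": 2}, {"dx": 0, "dy": 0, "dz": 0, "wx": 0, "wy": 0, "wz": 0, "grip": 2}, {"dx": 0, "dy": 0, "dz": 0, "wx": 0, "wy": 0, "wz": 0, "grip": 2}, {"dx": 0, "dy": 0, "dz": 0, "wx": 0, "wy": 0, "wz": 0, "grip": 2}, {"dx": 0, "dy": 0, "dz": 0, "wx": 0, "wy": 0, "wz": 0, "grip": 2}]'

```text
clock: 16.9
eef_pos: [0.4992, -0.0135, 0.1647]
tool_rot: [0.165, 0.986, -0.001, -0.001]
ft_force: [-0.5, -0.7, -2.1]
grip_width: 0.0316
grasp_force: 60.0
```

Request:
arm_command --increments '[{"dx": 0, "dy": 0, "dz": 0, "wx": 0, "wy": 0, "wz": 0, "grip": 2}, {"dx": 0, "dy": 0, "dz": 0, "wx": 0, "wy": 0, "wz": 0, "grip": 2}, {"dx": 0, "dy": 0, "dz": 0, "wx": 0, "wy": 0, "wz": 0, "grip": 2}, {"dx": 0, "dy": 0, "dz": 0, "wx": 0, "wy": 0, "wz": 0, "grip": 2}, {"dx": 0, "dy": 0, "dz": -2, "wx": 0, "wy": 0, "wz": 0, "grip": 2}]'

```text
clock: 17.4
eef_pos: [0.4971, -0.0134, 0.1824]
tool_rot: [0.165, 0.986, -0.002, -0.004]
ft_force: [0.8, -0.0, -1.7]
grip_width: 0.0311
grasp_force: 59.9
```

Run:
```python
from h import *
inc([.467,-.3135,.13],161)
for n in ['top','scene']:
    p,d,c=cam(n); P=cloud(c,d); X,Y,Z=np.moveaxis(P,2,0); g=cv2.cvtColor(p,cv2.COLOR_RGB2GRAY)
    m=(Z<.025)&(X>.37)&(X<.56)&(Y>-.42)&(Y<-.21)
    q=m&(g<75); k,l,s,ce=cv2.connectedComponentsWithStats(q.astype(np.uint8)); i=1+np.argmax(s[1:,4])
    print(n,'dark pad',s[i],cv2.minAreaRect(np.float32(onplane(c,d.shape,np.argwhere(l==i)[:,::-1],.008)[:,:2])))
```

```text
eef [ 0.4971 -0.0134  0.1824] shift cm [ -6.96 -29.33   5.32] rot [-0.004 -0.008 -0.   ] F [ 0.8 -0.  -1.7] t 17.4 yaw 161.0
top dark pad [340 212  36  39 958] ((0.4711054861545563, -0.3133009076118469), (0.10696524381637573, 0.10533224046230316), 71.72135925292969)
scene dark pad [  95  231   44   40 1169] ((0.47303009033203125, -0.3133355677127838), (0.10336370021104813, 0.10669605433940887), 72.451171875)
```

Request:
arm_command --increments '[{"dx": -0.6, "dy": -2.5, "dz": 0, "wx": 0, "wy": 0, "wz": 0, "grip": 2}, {"dx": -1.6, "dy": -6.5, "dz": 0, "wx": 0, "wy": 0, "wz": 0, "grip": 2}, {"dx": -2.6, "dy": -10.5, "dz": 0, "wx": 0, "wy": 0, "wz": 0, "grip": 2}, {"dx": -3.6, "dy": -14.5, "dz": 0, "wx": 0, "wy": 0, "wz": 0, "grip": 2}, {"dx": -4.7, "dy": -18.5, "dz": 0, "wx": 0, "wy": 0, "wz": 0, "grip": 2}, {"dx": -5.7, "dy": -22.5, "dz": 0, "wx": 0, "wy": 0, "wz": 0, "grip": 2}, {"dx": -6.6, "dy": -26, "dz": 0.5, "wx": 0, "wy": 0, "wz": 0, "grip": 2}, {"dx": -7.2, "dy": -28.5, "dz": 2, "wx": 0, "wy": 0, "wz": 0, "grip": 2}, {"dx": -7.4, "dy": -29.2, "dz": 4, "wx": 0, "wy": -0.004, "wz": 0, "grip": 2}, {"dx": -7.4, "dy": -29.2, "dz": 5.3, "wx": 0, "wy": -0.004, "wz": 0, "grip": 2}]'

```text
clock: 18.5
eef_pos: [0.4729, -0.3153, 0.1302]
tool_rot: [0.167, 0.986, -0.001, 0.0]
ft_force: [-0.4, 0.5, -1.7]
grip_width: 0.0314
grasp_force: 60.2
```

Request:
arm_command --increments '[{"dx": 0, "dy": 0, "dz": 1, "wx": 0, "wy": 0, "wz": 0, "grip": 2}, {"dx": 0, "dy": 0, "dz": 1, "wx": 0, "wy": 0, "wz": 0, "grip": 2}, {"dx": 0, "dy": 0, "dz": 1, "wx": 0, "wy": 0, "wz": 0, "grip": 2}]'

```text
clock: 18.8
eef_pos: [0.4742, -0.3135, 0.1224]
tool_rot: [0.165, 0.986, -0.002, 0.001]
ft_force: [-0.3, -0.4, -1.6]
grip_width: 0.0315
grasp_force: 60.1
```

```bash
python3 -c "
from h import *
inc([.472,-.3135,.0908],161)"
```

```text
eef [ 0.4742 -0.3135  0.1224] shift cm [ 0.22 -0.06  3.16] rot [-0.003  0.002  0.   ] F [-0.3 -0.4 -1.6] t 18.8 yaw 161.0
```

Request:
arm_command --increments '[{"dx": 0.2, "dy": 0, "dz": 1, "wx": 0, "wy": 0, "wz": 0, "grip": 2}, {"dx": 0.2, "dy": 0, "dz": 1.8, "wx": 0, "wy": 0, "wz": 0, "grip": 2}, {"dx": 0.2, "dy": 0, "dz": 2.4, "wx": 0, "wy": 0, "wz": 0, "grip": 2}, {"dx": 0.2, "dy": 0, "dz": 2.8, "wx": 0, "wy": 0, "wz": 0, "grip": 2}, {"dx": 0.2, "dy": 0, "dz": 3.0, "wx": 0, "wy": 0, "wz": 0, "grip": 2}, {"dx": 0.2, "dy": 0, "dz": 3.1, "wx": 0, "wy": 0, "wz": 0, "grip": 2}, {"dx": 0.2, "dy": 0, "dz": 3.1, "wx": 0, "wy": 0, "wz": 0, "grip": 2}]'

```text
clock: 19.5
eef_pos: [0.4722, -0.3133, 0.0914]
tool_rot: [0.165, 0.986, -0.002, 0.001]
ft_force: [-0.4, -0.3, -1.3]
grip_width: 0.0317
grasp_force: 60.3
```

Request:
arm_command --increments '[{"dx": 0, "dy": 0, "dz": 0.05, "wx": 0, "wy": 0, "wz": 0, "grip": 2}, {"dx": 0, "dy": 0, "dz": 0.1, "wx": 0, "wy": 0, "wz": 0, "grip": 2}, {"dx": 0, "dy": 0, "dz": 0.15, "wx": 0, "wy": 0, "wz": 0, "grip": 2}, {"dx": 0, "dy": 0, "dz": 0.15, "wx": 0, "wy": 0, "wz": 0, "grip": 2}]'

```text
clock: 19.9
eef_pos: [0.4726, -0.3135, 0.0908]
tool_rot: [0.165, 0.986, -0.002, 0.002]
ft_force: [-0.3, 0.3, 3.8]
grip_width: 0.0316
grasp_force: 60.9
```

The reader is on the pad (+3.8 N). I release it and rise.

Request:
arm_command --increments '[{"dx": 0, "dy": 0, "dz": -0.1, "wx": 0, "wy": 0, "wz": 0, "grip": 8.5}, {"dx": 0, "dy": 0, "dz": -0.1, "wx": 0, "wy": 0, "wz": 0, "grip": 8.5}, {"dx": 0, "dy": 0, "dz": -0.1, "wx": 0, "wy": 0, "wz": 0, "grip": 8.5}, {"dx": 0, "dy": 0, "dz": -0.1, "wx": 0, "wy": 0, "wz": 0, "grip": 8.5}, {"dx": 0, "dy": 0, "dz": -2, "wx": 0, "wy": 0, "wz": 0, "grip": 8.5}, {"dx": 0, "dy": 0, "dz": -6, "wx": 0, "wy": 0, "wz": 0, "grip": 8.5}, {"dx": 0, "dy": 0, "dz": -10, "wx": 0, "wy": 0, "wz": 0, "grip": 8.5}, {"dx": 0, "dy": 0, "dz": -14, "wx": 0, "wy": 0, "wz": 0, "grip": 8.5}, {"dx": 0, "dy": 0, "dz": -15, "wx": 0, "wy": 0, "wz": 0, "grip": 8.5}, {"dx": 0, "dy": 0, "dz": -15, "wx": 0, "wy": 0, "wz": 0, "grip": 8.5}]'

```text
clock: 20.9
eef_pos: [0.473, -0.3135, 0.242]
tool_rot: [0.165, 0.986, -0.002, 0.003]
ft_force: [1.0, 0.4, -1.0]
grip_width: 0.0851
grasp_force: 0.0
```

Run:
```python
from h import *
p,d,c=cam('scene'); print(monitor.get_obs()['eef_pos'],monitor.get_obs()['ft_force'].round(1))
P=cloud(c,d); X,Y,Z=np.moveaxis(P,2,0)
he=(Z>.036)&(Z<.048)&(X>.39)&(X<.55)&(Y>-.40)&(Y<-.22); print('head',cv2.minAreaRect(np.float32(P[he][:,:2])))
a=cv2.resize(p[110:280,60:290,::-1],None,fx=3.4,fy=3.4,interpolation=cv2.INTER_CUBIC)
cv2.imwrite('pics/e0.png',cv2.convertScaleAbs(a,alpha=1.6))
```

```text
[ 0.47210926 -0.31285288  0.23984577] [0.5 0.1 0.3]
head ((0.473588764667511, -0.31306183338165283), (0.04884159937500954, 0.06273441761732101), 72.83795166015625)
```

View pics/e0.png

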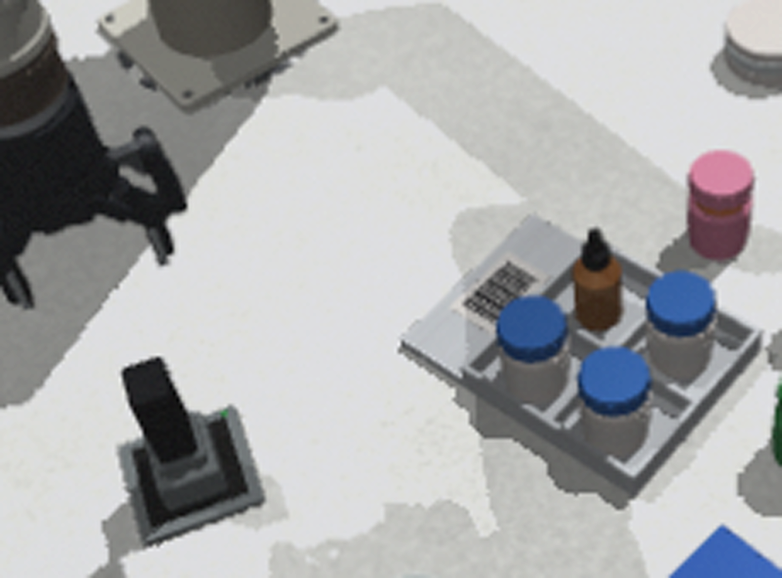

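The reader stands upright in the middle of its pad at (190,470), released. The pots and dropper are in place and the arm is clear.

```bash
python3 -c "
from workcell import job; print(job.job_done())"
```

```text
the job is handed in; nothing more can be done
None
```

The job is handed in (no verdict was returned): all three caps are pressed home, the reader was held about 7 cm over the label for over two seconds, and it stands released in the middle of its pad, with the dropper, beaker and dishes never touched.

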